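# Rack of slides into the staining dish, then its lid

### The job

Set the slide rack with the green handle down inside the open green staining dish, standing flat on its floor, and then close the dish with the green lid so that the lid is fully down. The slides are glass: keep the rack upright and do not let it drop. The rack with the blue handle and the blue lid belong to another stain and are not needed.

Things in the scene. Friction and masses are not known exactly. Their poses are not given: they have to be found in the camera images.
- dish: Open green plastic staining dish, a rectangular trough fixed to the table. Outside 140 mm (its x) by 115 (its y) by 62 high; walls and floor 5 thick, so inside 130 by 105. Origin: centre of its underside; z up; x along the long side. A half turn about z makes no difference.
- rack_green_mid (a point): Centre, half-way up (42.5 mm above the underside), of the loose steel slide rack with GREEN handle, 0.25 kg, 104 (x) by 80 (y) by 85 high. Tray with upright glass slides up to 39 high; from its middle rises the handle, 14 thick (x), 30 wide (y), up to 85: grip its upper part, fingers closing along x. z up; half turn alike. 12 to spare all round in the dish. A twin with blue handle is not needed.
- lid_green_mid (a point): Centre, half-way up (41.5 mm over its lowest edge), of the loose GREEN lid, 0.22 kg, 83 high, right way up. Hollow skirt 110 (x) by 85 (y) that enters the dish by 8, 10 to spare all round; flange 152 by 127, underside 8 up, rests on the dish's rim; hollow dome, top at 49; on it a white handle to grip, 14 thick (x), 30 wide (y), from 49 to 83. z up; half turn alike. A blue twin is not needed.
There are look-alikes about, which are no part of the job. Leave any red or yellow look-alike of the part that bears rack_green_mid alone.

How it is judged:
By the outcome, as a careful person would: the job done as asked, in the order asked, and still so for the second after the job is handed in, with the robot touching nothing.
It also fails if it takes over 69 s, if anything falls off the work surface, if the arm or the gripper's body presses on something with over 40 N, if the wrist force passes 120 N, or if a joint passes its speed limit or range.

### The arm

A 6-joint arm with a two-finger parallel gripper is mounted at the origin on the work surface. World frame = base frame: x ahead of the robot, y to its left, z up, the work surface at z = 0. Lengths are in m, angles in rad, forces in N, time in s.
With the tool pointing down it reaches from about 0.35 to 0.775 m from the base axis. Payload 5.5 kg.
Tool frame: the origin (TCP) lies midway between the tips of the shut fingers; the grasp point (between the pads) lies 19 mm behind it (r.grip_depth is the y of the grasp point in the tool frame, in m); y points along the fingers, z is the direction in which the jaws open and shut, and the axes are right-handed (so a half turn about y gives the same grasp; the last joint's range is limited). The gripper opens to 85 mm and grips with 20 to 120 N. Pads are 22 mm wide; open, the fingers measure 114 mm over their backs; the gripper's body (76 mm by 85 mm) begins 54 mm behind the grasp point. The pads swing forward as they close: fully open they stand 13 mm farther back than shut.
Start: joints at [-1.466, 0.313, 0.046, 1.304, 0, 1.431], TCP at [0.139, -0.558, 0.231] pointing down, gripper open.
Joint ranges: [-2.76, 2.76], [-0.86, 1.69], [-1.03, 1.26], [-2.2, 2.34], [-1.47, 1.5], [-3.14, 3.14]. Speed limits (rad/s): [2.57, 2.57, 3.14, 3.14, 3.14, 3.14].

### API

Orientations are given as a 3x3 rotation matrix whose columns are the frame's x, y, z axes.
In Python, from bench import r gives the robot as it stands.
- The arm moves only by the shell command python3 -m crank 'ROWS' [FORCE]. ROWS is JSON, a list of rows, each an object with "gripper": the closure in counts, from 0 (fully open) to 255 (shut); "delta_pos": the shift along the tool's x, y, z in m, a list of three; "rotation": the turn, a rotation vector about the tool's x, y, z in degrees, a list of three. In form: [{"gripper": gripper, "delta_pos": [dx, dy, dz], "rotation": [ax, ay, az]}, ...]. A call has 1 to 12 rows; each row is the pose to reach, as a shift and turn from the pose measured when the call began, along the tool's axes at that moment; what a row does not reach only later rows make up. A row lasts 1/12 s, in which the tool goes at most 41.7 mm and 7.16 degrees, less where a joint would pass 70% of its speed; a pose out of reach is approached as far as the arm can. A call with a gripper value outside its range is refused whole. The fingers move at their own pace and stop on an object; FORCE is the grip in N (left out, the last holds). Time passes only in rows, so rows that repeat a pose let the fingers close. It gives the time, the measured TCP pose, the force and the opening at its end, in the units of the state.
- r.get_obs(): the state, without advancing time (a new reading comes with each control period).
- r.get_image(name): name is "side" or "top" or "wrist"; returns the picture (400x640x3 uint8, red, green, blue); there is no depth.
- r.camera_info(name): a dict with "camera_matrix" (3x3 intrinsics, pixels), "k1" (the pictures are not rectified: a ray, as slopes to the right and down, at radius r is drawn at 1 + k1 r^2 times it, then the intrinsics apply), "xyz" and "rotation" of the camera in the world. Camera axes: x right, y down, z forward; pixel columns grow to the right and rows downward; lengths in m; the calibration is good to about 2 mm. A picture is of the moment at which its call begins: read the wrist's pose just before it. camera_info takes no time and is no camera call; for the wrist camera it gives the pose at the moment of the call.
- r.close_job(): hands the job in, once; it reports no verdict.
Trained networks look in the newest picture that a camera, given by its name, has taken for a name from the list of things; names that differ only in an ending like _2 or _b are one class to them, and where a whole thing is asked for, a point or a joint stands for the part that bears it (a point fixed in the world has none). Each returns a list of dicts, best first, with "confidence" (0 to 1); they miss things now and then, are a little off and sometimes report something else, mostly with a low value. They report only what shows in the picture. A call takes as long as a camera call. They do not tell look-alikes from the thing itself.
- r.look_for(camera, target): "position" ([column, row] in pixels, amid what is visible of it).
- r.tip_of(camera, target): "position" ([column, row] in pixels: a listed point, or the origin of a listed thing).
The state is a dict: "time_s": time; "joint_positions": joint angles; "joint_vel": joint speeds; "tau": joint torques, N m; "ee_pos": TCP position; "tool_rot": TCP orientation; "contact_force": force on the tool from outside, world axes, zero at the start; "wrist_torque": the same for the moment, N m; "gripper_width": finger opening in m.
Only numpy, scipy, OpenCV 4.12 (cv2) and the standard library are available. Lean on these libraries where they do the work, as an engineer would, in place of code of your own. Each camera call takes 0.05 s, during which the arm holds its last target. There are 200 camera calls.

## Working session

There is one attempt and no reset: what is moved stays moved. The work goes in short steps, Python scripts to look and compute and a shell command to move; the robot and the scene stay as the last step left them, time stands still between calls to the robot, and variables do not carry over. Pictures are saved under pics/ and viewed, about 8 in all and at most 12, crops included, and the job is handed in when it is done.

```bash
ls; mkdir -p pics
cat > h.py <<'E'
import numpy as np, cv2
from bench import r
def ray(cam,px,info=None):
    i=info or r.camera_info(cam); K=np.array(i["camera_matrix"]);R=np.array(i["rotation"])
    d=np.linalg.inv(K)@[px[0],px[1],1]; u=d[:2].copy(); v=u.copy()
    for _ in range(20): v=u/(1+i["k1"]*(v@v))
    w=R@[v[0],v[1],1]; return np.array(i["xyz"]),w/np.linalg.norm(w)
def atz(cam,px,z,info=None):
    o,w=ray(cam,px,info); return o+w*(z-o[2])/w[2]
def tri(rs):
    A=0;b=0
    for o,w in rs:
        P=np.eye(3)-np.outer(w,w);A=A+P;b=b+P@o
    return np.linalg.solve(A,b)
def save(cam,n):
    im=np.array(r.get_image(cam)); cv2.imwrite(f"pics/{n}.png",im[:,:,::-1]); return im
E
python3 - <<'E'
from h import *
np.set_printoptions(precision=4,suppress=True)
a=save("top","t0");b=save("side","s0")
for c in("top","side"):
    i=r.camera_info(c);print(c,i)
    for t in("dish","rack_green_mid","lid_green_mid"):
        print(t,[(np.round(d["position"],1),round(d["confidence"],2)) for d in r.tip_of(c,t)])
o=r.get_obs();print(o)
E
```

```text
pics
top {'camera_matrix': array([[478.1831,   0.    , 325.4977],
       [  0.    , 478.1831, 203.376 ],
       [  0.    ,   0.    ,   1.    ]]), 'k1': 0.002714795988394124, 'xyz': array([ 0.2205, -0.0037,  1.2913]), 'rotation': array([[-0.0094, -0.9905,  0.137 ],
       [-0.9998,  0.0117,  0.0158],
       [-0.0173, -0.1368, -0.9904]])}
dish [(array([327.7, 157.5]), 0.81)]
rack_green_mid [(array([443.1, 215.5]), 0.82), (array([379. , 222.6]), 0.81)]
lid_green_mid [(array([231.3, 214.3]), 0.67)]
side {'camera_matrix': array([[389.7678,   0.    , 318.5275],
       [  0.    , 389.7678, 192.8742],
       [  0.    ,   0.    ,   1.    ]]), 'k1': -0.09514743005782007, 'xyz': array([0.0439, 0.3993, 0.6792]), 'rotation': array([[-0.7538, -0.4924,  0.4351],
       [-0.6569,  0.5806, -0.4811],
       [-0.0158, -0.6485, -0.7611]])}
dish [(array([279.9, 183.8]), 0.59)]
rack_green_mid [(array([379.2, 178.2]), 0.81), (array([469.2, 165.9]), 0.78)]
lid_green_mid [(array([241.4, 297.1]), 0.93)]
{'time_s': 0.4, 'joint_positions': array([-1.4656,  0.3134,  0.0459,  1.3036,  0.    ,  1.4312]), 'joint_vel': array([ 0.0001, -0.0009,  0.0032, -0.0011,  0.0009,  0.0011]), 'tau': array([ -0.0012, -47.9898,  29.8392,   0.0051,  -0.0001,  -0.    ]), 'ee_pos': array([ 0.1394, -0.5578,  0.2312]), 'tool_rot': array([[-0.9702, -0.    ,  0.2424],
       [-0.2424,  0.0002, -0.9702],
       [-0.0001, -1.    , -0.0002]]), 'contact_force': array([-0.4091, -0.1706, -0.0274]), 'wrist_torque': array([-0.0143,  0.0026,  0.0319]), 'gripper_width': 0.08554159689765999}
```

View pics/t0.png

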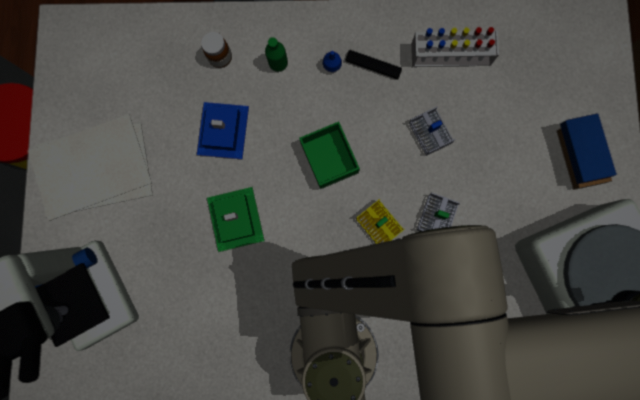

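View pics/s0.png

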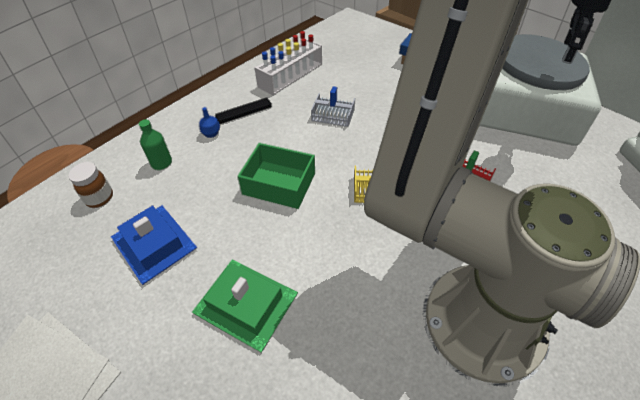

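Run:
```python
from h import *
np.set_printoptions(precision=4,suppress=True)
for n,px in dict(A=(443,215.5),Y=(379,222.6)).items(): print(n,atz("top",px,.0425))
for px in((379.2,178.2),(469.2,165.9)): print("side",atz("side",px,.0425))
print("lid",tri([ray("top",(231.3,214.3)),ray("side",(241.4,297.1))]))
print("dish",atz("top",(327.7,157.5),0),atz("side",(279.9,183.8),0))
# dish rim corners approx
t=cv2.imread("pics/t0.png");s=cv2.imread("pics/s0.png")
c1=cv2.resize(t[180:260,340:500],None,fx=5,fy=5,interpolation=cv2.INTER_CUBIC)
c2=cv2.resize(s[140:220,340:500],None,fx=5,fy=3.5,interpolation=cv2.INTER_CUBIC)
c1=cv2.convertScaleAbs(c1,alpha=1.5)
o=np.vstack([c1[:320],c2]);print(o.shape);cv2.imwrite("pics/c0.png",o[:600])
```

```text
A [ 0.3576 -0.2908  0.0425]
Y [ 0.3408 -0.1233  0.0425]
side [ 0.3335 -0.1224  0.0425]
side [ 0.1973 -0.2886  0.0425]
lid [0.3662 0.2663 0.0227]
dish [0.527  0.0096 0.    ] [0.5197 0.0074 0.    ]
(600, 800, 3)
```

View pics/c0.png

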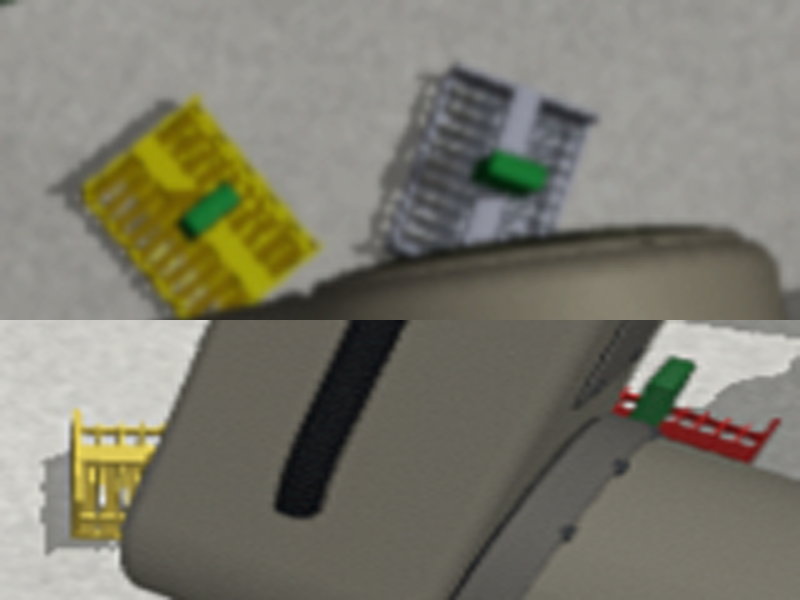

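Run:
```python
from h import *
from scipy.optimize import minimize
np.set_printoptions(precision=4,suppress=True)
def proj(cam,P):
    i=r.camera_info(cam);c=(np.asarray(P)-i["xyz"])@np.array(i["rotation"]);s=c[:,:2]/c[:,2:];s=s*(1+i["k1"]*(s**2).sum(1,keepdims=True));K=np.array(i["camera_matrix"]);return s*K[0,0]+K[:2,2]
def box(x,y,a,L,W,z0,z1):
    c,s=np.cos(a),np.sin(a)
    return [(x+c*u-s*v,y+s*u+c*v,z) for u in(-L/2,L/2) for v in(-W/2,W/2) for z in(z0,z1)]
def mask(n,seed):
    im=cv2.imread(n).astype(int);m=((im[:,:,1]>1.35*im[:,:,2])&(im[:,:,1]>1.35*im[:,:,0])).astype(np.uint8)
    _,l,st,_=cv2.connectedComponentsWithStats(m);k=l[seed[1]-3:seed[1]+4,seed[0]-3:seed[0]+4].ravel();k=np.bincount(k[k>0]).argmax()
    ys,xs=np.where(l==k);h=np.zeros(m.shape,np.uint8);cv2.fillConvexPoly(h,cv2.convexHull(np.c_[xs,ys].astype(np.int32)),1);return h
S=4
for nm,seeds,x0,L,W,z0,z1 in(("dish",{"top":(325,155),"side":(280,175)},(.52,.008),.140,.115,0,.062),("lid",{"top":(240,235),"side":(250,320)},(.37,.267),.152,.127,.008,.012)):
  for cams in(["top"],["side"],["top","side"]):
    M={c:cv2.resize(mask(f"pics/{c[0]}0.png",seeds[c]),None,fx=S,fy=S,interpolation=cv2.INTER_NEAREST) for c in cams}
    def cost(p):
        t=0
        for c in cams:
            pr=np.zeros_like(M[c]);q=(proj(c,box(*p,L,W,z0,z1))+.5)*S
            cv2.fillConvexPoly(pr,cv2.convexHull((q*16).astype(np.int32)),1,shift=4)
            t+=1-(pr&M[c]).sum()/(pr|M[c]).sum()
        return t
    best=min((minimize(cost,[*x0,a],method="Nelder-Mead",options=dict(initial_simplex=[[*x0,a],[x0[0]+.015,x0[1],a],[x0[0],x0[1]+.015,a],[*x0,a+.25]],xatol=1e-4,fatol=1e-5)) for a in np.arange(0,3.1,.4)),key=lambda v:v.fun)
    print(nm,cams,best.x,np.degrees(best.x[2])%180,best.fun)
```

```text
dish ['top'] [0.5265 0.0063 3.5341] 22.490346891376674 0.022194180522565277
dish ['side'] [0.5233 0.0086 0.3969] 22.738460231236918 0.022553491179824303Traceback (most recent call last):
  File "<stdin>", line 24, in <module>
  File "<stdin>", line 24, in <genexpr>
    res = _minimize_neldermead(fun, x0, args, callback, bounds=bounds,
                               **options)
    fsim[j] = func(sim[j])
              ~~~~^^^^^^^^
    fx = function(np.copy(x), *(wrapper_args + args))
  File "<stdin>", line 20, in cost
  File "<stdin>", line 5, in proj
ValueError: time passes only in moves, steps and waits
```

```bash
cat >> h.py <<'E'
def go(p,ang):
    "print delta_pos/rotation to TCP p, tool z axis at world angle ang (deg, mod 180)"
    from scipy.spatial.transform import Rotation as Q
    o=r.get_obs();R=np.array(o["tool_rot"]);d=R.T@(np.array(p)-o["ee_pos"])
    c=[]
    for a in np.radians([ang,ang+180]):
        z=np.array([np.cos(a),np.sin(a),0]);y=np.array([0,0,-1.]);T=np.c_[np.cross(y,z),y,z]
        c.append(Q.from_matrix(R.T@T).as_rotvec(degrees=True))
    print("delta",d.round(4),"rot",[v.round(1) for v in c],"q6",round(o["joint_positions"][5],2),"ee",np.round(o["ee_pos"],4))
def state():
    o=r.get_obs();print(round(o["time_s"],2),np.round(o["ee_pos"],4),"F",np.round(o["contact_force"],1),"w",round(o["gripper_width"],4))
E
python3 -m crank '[{"gripper":0,"delta_pos":[-0.276,0.01,-0.21],"rotation":[0,-57,0]},{"gripper":0,"delta_pos":[-0.276,0.01,-0.21],"rotation":[0,-57,0]},{"gripper":0,"delta_pos":[-0.276,0.01,-0.21],"rotation":[0,-57,0]},{"gripper":0,"delta_pos":[-0.276,0.01,-0.21],"rotation":[0,-57,0]},{"gripper":0,"delta_pos":[-0.276,0.01,-0.21],"rotation":[0,-57,0]},{"gripper":0,"delta_pos":[-0.276,0.01,-0.21],"rotation":[0,-57,0]},{"gripper":0,"delta_pos":[-0.276,0.01,-0.21],"rotation":[0,-57,0]},{"gripper":0,"delta_pos":[-0.276,0.01,-0.21],"rotation":[0,-57,0]},{"gripper":0,"delta_pos":[-0.276,0.01,-0.21],"rotation":[0,-57,0]},{"gripper":0,"delta_pos":[-0.276,0.01,-0.21],"rotation":[0,-57,0]},{"gripper":0,"delta_pos":[-0.276,0.01,-0.21],"rotation":[0,-57,0]},{"gripper":0,"delta_pos":[-0.276,0.01,-0.21],"rotation":[0,-57,0]}]' 40
python3 -m crank '[{"gripper":0,"delta_pos":[0,0,0],"rotation":[0,0,0]},{"gripper":0,"delta_pos":[0,0,0],"rotation":[0,0,0]}]'
python3 - <<'E'
from h import *
np.set_printoptions(precision=4,suppress=True)
i=r.camera_info("wrist");a=save("wrist","w1");save("top","t1");print(i,r.get_obs()["tool_rot"])
for c in("wrist","top"):
  for d in r.tip_of(c,"rack_green_mid"):
    print(c,np.round(d["position"],1),round(d["confidence"],2),atz(c,d["position"],.0425,i if c=="wrist" else None))
E
```

```text
time_s: 1.4
ee_pos: [0.356, -0.2879, 0.2213]
tool_rot: [[-0.326, 0.0, 0.945], [-0.945, -0.0, -0.326], [0.0, -1.0, 0.0]]
contact_force: [-0.4, 0.2, -0.1]
gripper_width: 0.0856
time_s: 1.57
ee_pos: [0.3554, -0.289, 0.2214]
tool_rot: [[-0.328, -0.0, 0.945], [-0.945, -0.001, -0.328], [0.001, -1.0, 0.0]]
contact_force: [-0.8, 0.7, -0.5]
gripper_width: 0.0854
{'camera_matrix': array([[326.3638,   0.    , 315.6908],
       [  0.    , 326.3638, 193.4329],
       [  0.    ,   0.    ,   1.    ]]), 'k1': -0.015993895904129626, 'xyz': array([ 0.3808, -0.2182,  0.3646]), 'rotation': array([[ 0.9447, -0.3128, -0.0983],
       [-0.3279, -0.9015, -0.2825],
       [-0.0003,  0.2991, -0.9542]])} [[-0.3277 -0.0002  0.9448]
 [-0.9448 -0.0004 -0.3277]
 [ 0.0005 -1.     -0.    ]]
wrist [172.8 218.4] 0.94 [ 0.195  -0.29    0.0425]
wrist [316. 161.] 0.72 [ 0.3591 -0.2814  0.0425]
wrist [237.7   7.2] 0.6 [ 0.3391 -0.1284  0.0425]
top [441.5 214.6] 0.85 [ 0.3601 -0.287   0.0425]
top [378.9 224.6] 0.78 [ 0.3356 -0.1229  0.0425]
```

View pics/w1.png

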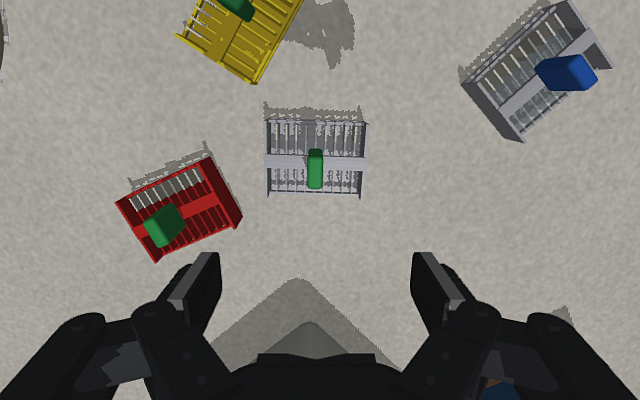

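Run:
```python
from h import *
np.set_printoptions(precision=4,suppress=True)
i=r.camera_info("wrist");im=cv2.imread("pics/w1.png").astype(int)[130:210,280:350]
g=(im[:,:,1]>1.4*im[:,:,2])&(im[:,:,1]>1.4*im[:,:,0]);br=g&(im[:,:,1]>105)
for m in(g,br):
  ys,xs=np.where(m);print(xs.min()+280,xs.max()+280,ys.min()+130,ys.max()+130,m.sum())
  c=((xs.min()+xs.max())/2+280,(ys.min()+ys.max())/2+130)
  print(c,atz("wrist",c,.085,i), cv2.minAreaRect(np.c_[xs,ys].astype(np.int32)))
print(np.unique(im[:,:,1][g],return_counts=True))
go([0.3595,-.284,.056],-19.1)
```

```text
307 322 149 188 580
(np.float64(314.5), np.float64(168.5)) [ 0.3588 -0.2783  0.085 ] ((34.5, 38.5), (39.0, 15.0), 90.0)
308 321 158 188 389
(np.float64(314.5), np.float64(173.0)) [ 0.3574 -0.2822  0.085 ] ((34.8327522277832, 43.01386260986328), (12.8222074508667, 30.34866714477539), 2.385944128036499)
(array([ 43,  48,  51,  52,  53,  54,  55,  56,  57,  58,  59,  60,  61,
        62,  63,  66,  67,  68,  69,  72,  73,  74,  77,  79,  80,  81,
        82,  84,  85,  87,  88,  90,  91,  92,  94,  95,  96,  97,  98,
        99, 100, 101, 102, 103, 104, 105, 106, 107, 108, 109, 110, 112,
       113, 114, 115, 116, 117, 118, 119, 120, 121, 122, 123, 124, 125,
       126, 127, 128, 129, 130, 131, 132, 133, 134, 135, 136, 137, 138,
       139, 140, 141]), array([ 2,  1,  2,  8,  7,  7,  2,  1,  3, 21, 24, 18,  9,  3,  3,  1,  2,
        2,  2,  3,  1,  1,  1,  2,  2,  1,  2,  4,  2,  1,  3,  2,  2,  3,
        2,  3,  3,  8,  3,  3,  3,  3,  6,  1,  1,  7,  2,  7,  1, 10,  4,
        5,  6,  6,  6,  2,  5,  2,  3,  8,  1,  7,  9,  7,  7,  5,  2,  3,
        6,  3,  8, 26, 28, 50, 56, 38, 30, 14, 15,  6,  1]))
delta [-0.0055  0.1653  0.0023] rot [array([0., 0., 0.]), array([   0., -180.,   -0.])] q6 1.05 ee [ 0.3556 -0.2884  0.2213]
```

```bash
python3 -m crank '[{"gripper":0,"delta_pos":[-0.006,0.03,0],"rotation":[0,0,0]},{"gripper":0,"delta_pos":[-0.006,0.06,0],"rotation":[0,0,0]},{"gripper":0,"delta_pos":[-0.006,0.09,0],"rotation":[0,0,0]},{"gripper":0,"delta_pos":[-0.006,0.12,0],"rotation":[0,0,0]},{"gripper":0,"delta_pos":[-0.006,0.14,0],"rotation":[0,0,0]},{"gripper":0,"delta_pos":[-0.006,0.155,0],"rotation":[0,0,0]},{"gripper":0,"delta_pos":[-0.006,0.168,0],"rotation":[0,0,0]},{"gripper":0,"delta_pos":[-0.006,0.168,0],"rotation":[0,0,0]},{"gripper":0,"delta_pos":[-0.006,0.168,0],"rotation":[0,0,0]}]' 40
python3 - <<'E'
from h import *
state();save("wrist","w2")
E
```

```text
time_s: 2.52
ee_pos: [0.357, -0.2826, 0.0529]
tool_rot: [[-0.328, -0.001, 0.945], [-0.945, 0.001, -0.328], [-0.0, -1.0, -0.002]]
contact_force: [0.6, -1.1, 0.3]
gripper_width: 0.0859
2.52 [ 0.357  -0.2826  0.0529] F [ 0.6 -1.1  0.3] w 0.0859
```

View pics/w2.png

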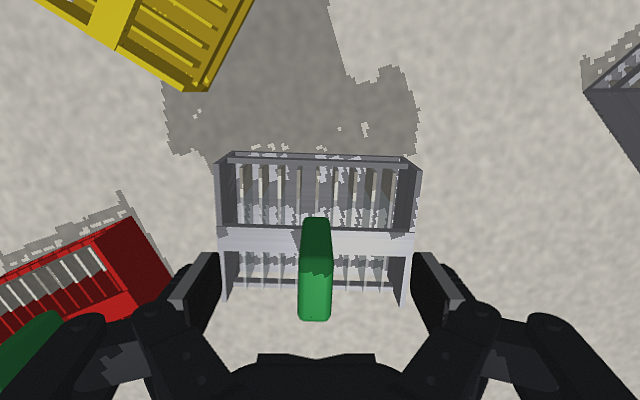

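The steel green-handled rack sits between the open jaws, with its handle at about (315,298), centred and aligned. The red and yellow twins are clear of the fingers. I'll close on it.

```bash
python3 -m crank '[{"gripper":255,"delta_pos":[0,0,0],"rotation":[0,0,0]},{"gripper":255,"delta_pos":[0,0,0],"rotation":[0,0,0]},{"gripper":255,"delta_pos":[0,0,0],"rotation":[0,0,0]},{"gripper":255,"delta_pos":[0,0,0],"rotation":[0,0,0]},{"gripper":255,"delta_pos":[0,0,0],"rotation":[0,0,0]},{"gripper":255,"delta_pos":[0,0,0],"rotation":[0,0,0]},{"gripper":255,"delta_pos":[0,0,0],"rotation":[0,0,0]},{"gripper":255,"delta_pos":[0,0,0],"rotation":[0,0,0]},{"gripper":255,"delta_pos":[0,0,0],"rotation":[0,0,0]},{"gripper":255,"delta_pos":[0,0,0],"rotation":[0,0,0]}]' 50
python3 -m crank '[{"gripper":255,"delta_pos":[0,-0.01,0],"rotation":[0,0,0]},{"gripper":255,"delta_pos":[0,-0.03,0],"rotation":[0,0,0]},{"gripper":255,"delta_pos":[0,-0.055,0],"rotation":[0,0,0]},{"gripper":255,"delta_pos":[0,-0.08,0],"rotation":[0,0,0]},{"gripper":255,"delta_pos":[0,-0.105,0],"rotation":[0,0,0]},{"gripper":255,"delta_pos":[0,-0.125,0],"rotation":[0,0,0]},{"gripper":255,"delta_pos":[0,-0.135,0],"rotation":[0,0,0]},{"gripper":255,"delta_pos":[0,-0.135,0],"rotation":[0,0,0]},{"gripper":255,"delta_pos":[0,-0.135,0],"rotation":[0,0,0]}]'
python3 - <<'E'
from h import *
save("wrist","w3");save("top","t3")
go([.525,.0075,.19],22.6)
E
```

```text
time_s: 3.4
ee_pos: [0.3575, -0.2831, 0.0538]
tool_rot: [[-0.328, -0.0, 0.945], [-0.945, -0.0, -0.328], [0.0, -1.0, -0.0]]
contact_force: [-2.0, 0.0, 4.6]
gripper_width: 0.0134
time_s: 4.15
ee_pos: [0.3575, -0.283, 0.1882]
tool_rot: [[-0.327, -0.0, 0.945], [-0.945, -0.0, -0.327], [0.0, -1.0, -0.0]]
contact_force: [0.4, 0.7, -3.1]
gripper_width: 0.0129
delta [-0.3289 -0.0027  0.064 ] rot [array([  0.1, -41.7,  -0.1]), array([1.000e-01, 1.383e+02, 2.000e-01])] q6 1.06 ee [ 0.3569 -0.2823  0.1871]
```

View pics/w3.png

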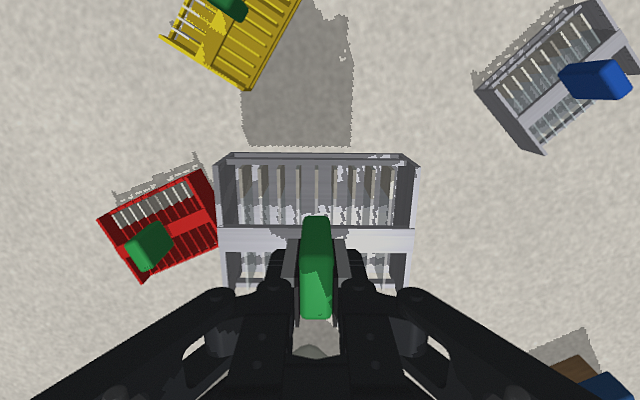

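```bash
python3 -m crank '[{"gripper":255,"delta_pos":[-0.012,0,0.002],"rotation":[0,-2,0]},{"gripper":255,"delta_pos":[-0.035,0,0.007],"rotation":[0,-5,0]},{"gripper":255,"delta_pos":[-0.065,0,0.013],"rotation":[0,-9,0]},{"gripper":255,"delta_pos":[-0.1,-0.002,0.02],"rotation":[0,-13,0]},{"gripper":255,"delta_pos":[-0.135,-0.002,0.027],"rotation":[0,-18,0]},{"gripper":255,"delta_pos":[-0.17,-0.002,0.034],"rotation":[0,-23,0]},{"gripper":255,"delta_pos":[-0.205,-0.002,0.041],"rotation":[0,-28,0]},{"gripper":255,"delta_pos":[-0.24,-0.002,0.048],"rotation":[0,-33,0]},{"gripper":255,"delta_pos":[-0.275,-0.002,0.054],"rotation":[0,-37,0]},{"gripper":255,"delta_pos":[-0.303,-0.002,0.059],"rotation":[0,-40,0]},{"gripper":255,"delta_pos":[-0.321,-0.002,0.062],"rotation":[0,-41.5,0]},{"gripper":255,"delta_pos":[-0.329,-0.002,0.064],"rotation":[0,-41.7,0]}]'
python3 -m crank '[{"gripper":255,"delta_pos":[0,0,0],"rotation":[0,0,0]},{"gripper":255,"delta_pos":[0,0,0],"rotation":[0,0,0]},{"gripper":255,"delta_pos":[0,0,0],"rotation":[0,0,0]}]'
python3 - <<'E'
from h import *
np.set_printoptions(precision=4,suppress=True)
go([.525,.0075,.19],22.6)
i=r.camera_info("wrist");save("wrist","w4")
for d in r.tip_of("wrist","rack_green_mid")+r.tip_of("wrist","dish"): print(np.round(d["position"],1),round(d["confidence"],2))
E
```

```text
time_s: 5.25
ee_pos: [0.525, 0.0102, 0.1872]
tool_rot: [[0.388, -0.005, 0.922], [-0.922, 0.003, 0.388], [-0.005, -1.0, -0.004]]
contact_force: [0.3, 0.2, -2.4]
gripper_width: 0.0137
time_s: 5.5
ee_pos: [0.524, 0.0096, 0.1862]
tool_rot: [[0.387, -0.007, 0.922], [-0.922, 0.003, 0.387], [-0.005, -1.0, -0.006]]
contact_force: [-0.4, -0.2, -2.5]
gripper_width: 0.0131
delta [ 0.0023 -0.0038  0.0001] rot [array([ 0.3,  0.2, -0.3]), array([  -0.5, -179.8,   -0.5])] q6 1.04 ee [0.524  0.0096 0.1862]
[318.2 241.6] 0.92
[ 87.9 235.3] 0.64
```

View pics/w4.png

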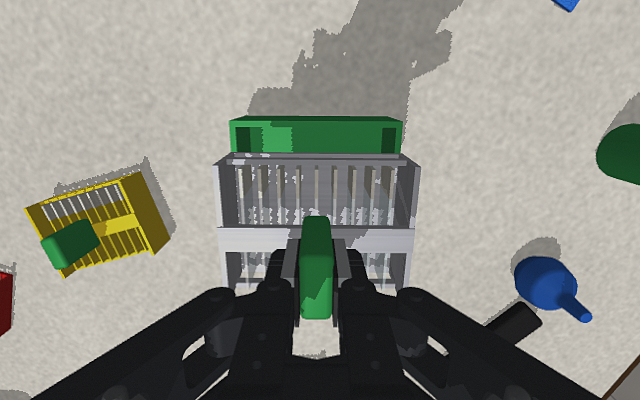

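Run:
```python
from h import *
np.set_printoptions(precision=4,suppress=True)
i=r.camera_info("wrist");im=cv2.imread("pics/w4.png").astype(int)[100:160,200:430]
g=((im[:,:,1]>1.4*im[:,:,2])&(im[:,:,1]>1.4*im[:,:,0])).astype(np.uint8)
_,l,st,_=cv2.connectedComponentsWithStats(g);k=1+st[1:,4].argmax();print(st[k])
ys,xs=np.where(l==k)
T=[(c,ys[xs==c].min()) for c in(40,100,190)];print([(c+200,q+100) for c,q in T])
row=[(xs[ys==q].min()+200,xs[ys==q].max()+200,q+100) for q in(19,20,22,24)];print(row)
w=[atz("wrist",(c+200,q+99.5),.062,i) for c,q in T];e=w[2]-w[0];print(w,np.degrees(np.arctan2(e[1],e[0])))
a=atz("wrist",(row[1][0]-.5,120),.062,i);b=atz("wrist",(row[1][1]+.5,120),.062,i);m=(a+b)/2;print(np.linalg.norm(a-b),m)
tx=np.array(r.get_obs()["tool_rot"])[:,0];print("dish c",atz("wrist",((row[0][0]+row[0][1])/2,T[1][1]+99.5),.062,i)+tx*.0575)
# rack: front tray far top edge at z? print crossbar ends at unknown height; handle top
```

```text
[  29   16  174   37 6191]
[(240, np.int64(118)), (300, np.int64(116)), (390, np.int64(118))]
[(np.int64(234), np.int64(395), 119), (np.int64(230), np.int64(398), 120), (np.int64(229), np.int64(402), 122), (np.int64(229), np.int64(402), 124)]
[array([0.4462, 0.0366, 0.062 ]), array([0.4902, 0.0567, 0.062 ]), array([0.5576, 0.0833, 0.062 ])] 22.72565186438699
0.13644031930301853 [0.5019 0.0579 0.062 ]
dish c [0.5232 0.0082 0.0617]
```

```bash
python3 -m crank '[{"gripper":255,"delta_pos":[0.0015,0.01,0],"rotation":[0.3,0,-0.3]},{"gripper":255,"delta_pos":[0.0015,0.025,0],"rotation":[0.3,0,-0.3]},{"gripper":255,"delta_pos":[0.0015,0.04,0],"rotation":[0.3,0,-0.3]},{"gripper":255,"delta_pos":[0.0015,0.055,0],"rotation":[0.3,0,-0.3]},{"gripper":255,"delta_pos":[0.0015,0.07,0],"rotation":[0.3,0,-0.3]},{"gripper":255,"delta_pos":[0.0015,0.085,0],"rotation":[0.3,0,-0.3]},{"gripper":255,"delta_pos":[0.0015,0.1,0],"rotation":[0.3,0,-0.3]},{"gripper":255,"delta_pos":[0.0015,0.11,0],"rotation":[0.3,0,-0.3]},{"gripper":255,"delta_pos":[0.0015,0.117,0],"rotation":[0.3,0,-0.3]},{"gripper":255,"delta_pos":[0.0015,0.12,0],"rotation":[0.3,0,-0.3]},{"gripper":255,"delta_pos":[0.0015,0.12,0],"rotation":[0.3,0,-0.3]}]'
python3 - <<'E'
from h import *
go([.5235,.008,.0588],22.7);state()
E
```

```text
time_s: 6.57
ee_pos: [0.5242, 0.0079, 0.0668]
tool_rot: [[0.385, 0.001, 0.923], [-0.923, -0.0, 0.385], [0.0, -1.0, 0.001]]
contact_force: [0.8, 0.3, -1.9]
gripper_width: 0.0134
delta [-0.0004  0.008  -0.0006] rot [array([-0., -0.,  0.]), array([-0.0e+00,  1.8e+02, -1.0e-01])] q6 1.04 ee [0.5242 0.0079 0.0668]
6.57 [0.5242 0.0079 0.0668] F [ 0.8  0.3 -1.9] w 0.0134
```

```bash
python3 -m crank '[{"gripper":255,"delta_pos":[0,0.002,0],"rotation":[0,0,0]},{"gripper":255,"delta_pos":[0,0.004,0],"rotation":[0,0,0]},{"gripper":255,"delta_pos":[0,0.006,0],"rotation":[0,0,0]},{"gripper":255,"delta_pos":[0,0.007,0],"rotation":[0,0,0]},{"gripper":255,"delta_pos":[0,0.008,0],"rotation":[0,0,0]},{"gripper":255,"delta_pos":[0,0.008,0],"rotation":[0,0,0]}]'
python3 - <<'E'
from h import *
state();save("wrist","w5")
E
```

```text
time_s: 7.07
ee_pos: [0.5244, 0.0079, 0.0589]
tool_rot: [[0.386, 0.001, 0.923], [-0.923, -0.0, 0.386], [0.001, -1.0, 0.001]]
contact_force: [-0.9, 0.4, -2.0]
gripper_width: 0.0131
7.07 [0.5244 0.0079 0.0589] F [-0.9  0.4 -2. ] w 0.0131
```

View pics/w5.png

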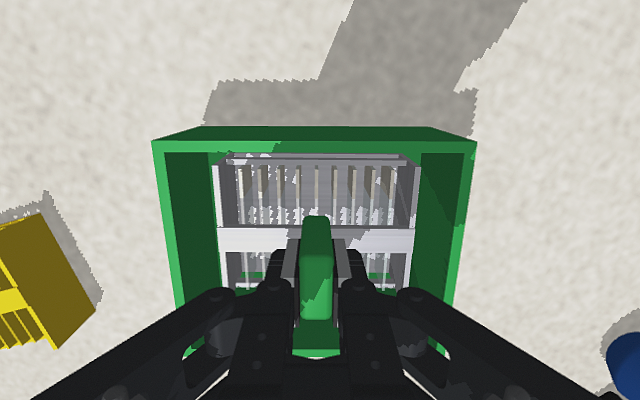

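The rack is inside the walls with room on all sides. The force still shows it hanging, so I'll creep down until it takes weight.

```bash
python3 -m crank '[{"gripper":255,"delta_pos":[0,0.001,0],"rotation":[0,0,0]},{"gripper":255,"delta_pos":[0,0.001,0],"rotation":[0,0,0]},{"gripper":255,"delta_pos":[0,0.0015,0],"rotation":[0,0,0]},{"gripper":255,"delta_pos":[0,0.0015,0],"rotation":[0,0,0]}]'; python3 -m crank '[{"gripper":255,"delta_pos":[0,0.001,0],"rotation":[0,0,0]},{"gripper":255,"delta_pos":[0,0.001,0],"rotation":[0,0,0]},{"gripper":255,"delta_pos":[0,0.001,0],"rotation":[0,0,0]}]'
```

```text
time_s: 7.45
ee_pos: [0.5244, 0.0079, 0.0588]
tool_rot: [[0.386, 0.002, 0.923], [-0.923, -0.0, 0.386], [0.001, -1.0, 0.001]]
contact_force: [-4.1, 0.0, 9.4]
gripper_width: 0.0133
time_s: 7.7
ee_pos: [0.5244, 0.0079, 0.0588]
tool_rot: [[0.386, 0.002, 0.923], [-0.923, -0.001, 0.386], [0.001, -1.0, 0.002]]
contact_force: [-3.8, -0.6, 7.9]
gripper_width: 0.0134
```

```bash
python3 -m crank '[{"gripper":130,"delta_pos":[0,0,0],"rotation":[0,0,0]},{"gripper":130,"delta_pos":[0,0,0],"rotation":[0,0,0]},{"gripper":130,"delta_pos":[0,0,0],"rotation":[0,0,0]},{"gripper":130,"delta_pos":[0,0,0],"rotation":[0,0,0]},{"gripper":130,"delta_pos":[0,0,0],"rotation":[0,0,0]},{"gripper":130,"delta_pos":[0,0,0],"rotation":[0,0,0]}]'
python3 -m crank '[{"gripper":130,"delta_pos":[0,-0.01,0],"rotation":[0,0,0]},{"gripper":130,"delta_pos":[0,-0.03,0],"rotation":[0,0,0]},{"gripper":130,"delta_pos":[0,-0.06,0],"rotation":[0,0,0]},{"gripper":130,"delta_pos":[0,-0.09,0],"rotation":[0,0,0]},{"gripper":130,"delta_pos":[0,-0.12,0],"rotation":[0,0,0]},{"gripper":130,"delta_pos":[0,-0.15,0],"rotation":[0,0,0]},{"gripper":0,"delta_pos":[0,-0.18,0],"rotation":[0,0,0]},{"gripper":0,"delta_pos":[0,-0.18,0],"rotation":[0,0,0]},{"gripper":0,"delta_pos":[0,-0.18,0],"rotation":[0,0,0]}]'
python3 - <<'E'
from h import *
np.set_printoptions(precision=4,suppress=True)
save("wrist","w6")
# lid yaw/pose from the opening pictures
I={c:r.camera_info(c) for c in("top","side")}
for c,sd in(("top",(240,235)),("side",(250,320))):
    im=cv2.imread(f"pics/{c[0]}0.png").astype(int);m=((im[:,:,1]>1.35*im[:,:,2])&(im[:,:,1]>1.35*im[:,:,0])).astype(np.uint8)
    l=cv2.connectedComponents(m)[1];ys,xs=np.where(l==l[sd[1],sd[0]])
    w=np.array([atz(c,p,.011,I[c])[:2] for p in cv2.convexHull(np.c_[xs,ys].astype(np.int32))[:,0]])
    rr=cv2.minAreaRect((w*1000).astype(np.float32));print(c,rr)
    b=cv2.boxPoints(rr);e=max((b[1]-b[0],b[2]-b[1]),key=np.linalg.norm);print("long dir",np.degrees(np.arctan2(e[1],e[0]))%180)
go([.37,.267,.2],0)
E
```

```text
time_s: 8.2
ee_pos: [0.5244, 0.0079, 0.0587]
tool_rot: [[0.386, 0.002, 0.923], [-0.923, -0.001, 0.386], [0.001, -1.0, 0.002]]
contact_force: [-0.5, -0.4, -0.4]
gripper_width: 0.042
time_s: 8.95
ee_pos: [0.5253, 0.0078, 0.2414]
tool_rot: [[0.386, 0.007, 0.923], [-0.923, -0.001, 0.386], [0.004, -1.0, 0.006]]
contact_force: [-0.2, -0.8, -1.2]
gripper_width: 0.076
top ((358.47845458984375, 261.7197265625), (152.75523376464844, 127.60724639892578), 12.988642692565918)
long dir 12.988648
side ((355.7925720214844, 263.82330322265625), (151.7003936767578, 126.12339782714844), 13.059660911560059)
long dir 13.059661
delta [-0.2986  0.0388 -0.0426] rot [array([-0.2, 22.7,  0.1]), array([   0.1, -157.3,    0.3])] q6 1.04 ee [0.5243 0.008  0.2396]
```

View pics/w6.png

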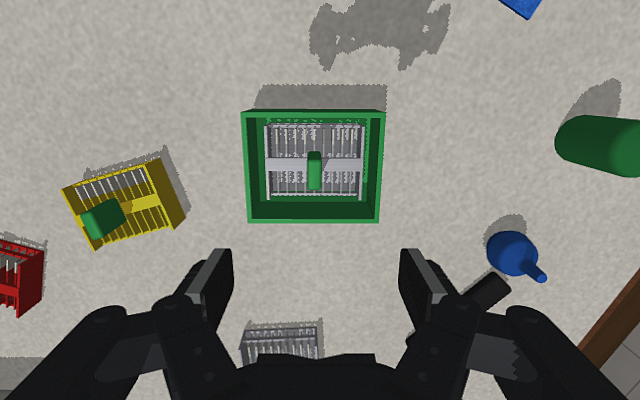

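The rack stands upright and flat in the dish, handle at (315,170). Next is the lid.

```bash
python3 -m crank '[{"gripper":0,"delta_pos":[-0.03,0.002,-0.006],"rotation":[0,1,0]},{"gripper":0,"delta_pos":[-0.07,0.005,-0.013],"rotation":[0,3,0]},{"gripper":0,"delta_pos":[-0.11,0.008,-0.02],"rotation":[0,4,0]},{"gripper":0,"delta_pos":[-0.15,0.01,-0.028],"rotation":[0,5,0]},{"gripper":0,"delta_pos":[-0.19,0.013,-0.035],"rotation":[0,6,0]},{"gripper":0,"delta_pos":[-0.23,0.016,-0.043],"rotation":[0,8,0]},{"gripper":0,"delta_pos":[-0.27,0.018,-0.05],"rotation":[0,9,0]},{"gripper":0,"delta_pos":[-0.3,0.02,-0.056],"rotation":[0,9.7,0]},{"gripper":0,"delta_pos":[-0.3,0.02,-0.056],"rotation":[0,9.7,0]},{"gripper":0,"delta_pos":[-0.3,0.02,-0.056],"rotation":[0,9.7,0]},{"gripper":0,"delta_pos":[-0.3,0.02,-0.056],"rotation":[0,9.7,0]},{"gripper":0,"delta_pos":[-0.3,0.02,-0.056],"rotation":[0,9.7,0]}]'
python3 - <<'E'
from h import *
np.set_printoptions(precision=4,suppress=True)
go([.357,.263,.055],13)
i=r.camera_info("wrist");save("wrist","w7")
for d in r.tip_of("wrist","lid_green_mid"): print(np.round(d["position"],1),round(d["confidence"],2),atz("wrist",d["position"],.0415,i))
im=cv2.imread("pics/w7.png").astype(int)
m=((im[:,:,1]>1.35*im[:,:,2])&(im[:,:,1]>1.35*im[:,:,0])).astype(np.uint8)
_,l,st,_=cv2.connectedComponentsWithStats(m);k=1+st[1:,4].argmax();print(st[k]);ys,xs=np.where(l==k)
w=np.array([atz("wrist",p,.011,i)[:2] for p in cv2.convexHull(np.c_[xs,ys].astype(np.int32))[:,0]]);print(cv2.minAreaRect((w*1000).astype(np.float32)))
E
```

```text
time_s: 10.0
ee_pos: [0.3572, 0.2623, 0.2181]
tool_rot: [[0.224, 0.003, 0.975], [-0.975, -0.002, 0.224], [0.002, -1.0, 0.003]]
contact_force: [0.1, 0.2, 1.0]
gripper_width: 0.0855
delta [-0.0011  0.1631 -0.0004] rot [array([-0.1, -0.1,  0.1]), array([ -0.2, 179.9,  -0.2])] q6 1.8 ee [0.3572 0.2623 0.2181]
[318.2 168.4] 0.65 [0.36   0.2638 0.0415]
[  242   104   146   115 15391]
((357.1941223144531, 260.88055419921875), (152.7703094482422, 127.07450866699219), 12.965370178222656)
```

View pics/w7.png

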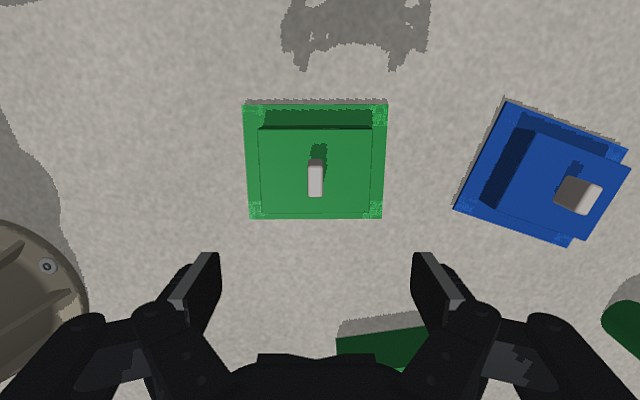

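```bash
python3 -m crank '[{"gripper":0,"delta_pos":[0,0.03,0],"rotation":[-0.1,0,0.1]},{"gripper":0,"delta_pos":[0,0.06,0],"rotation":[-0.1,0,0.1]},{"gripper":0,"delta_pos":[0,0.09,0],"rotation":[-0.1,0,0.1]},{"gripper":0,"delta_pos":[0,0.12,0],"rotation":[-0.1,0,0.1]},{"gripper":0,"delta_pos":[0,0.14,0],"rotation":[-0.1,0,0.1]},{"gripper":0,"delta_pos":[0,0.155,0],"rotation":[-0.1,0,0.1]},{"gripper":0,"delta_pos":[0,0.163,0],"rotation":[-0.1,0,0.1]},{"gripper":0,"delta_pos":[0,0.163,0],"rotation":[-0.1,0,0.1]},{"gripper":0,"delta_pos":[0,0.163,0],"rotation":[-0.1,0,0.1]}]'
python3 -m crank '[{"gripper":255,"delta_pos":[0,0,0],"rotation":[0,0,0]},{"gripper":255,"delta_pos":[0,0,0],"rotation":[0,0,0]},{"gripper":255,"delta_pos":[0,0,0],"rotation":[0,0,0]},{"gripper":255,"delta_pos":[0,0,0],"rotation":[0,0,0]},{"gripper":255,"delta_pos":[0,0,0],"rotation":[0,0,0]},{"gripper":255,"delta_pos":[0,0,0],"rotation":[0,0,0]},{"gripper":255,"delta_pos":[0,0,0],"rotation":[0,0,0]},{"gripper":255,"delta_pos":[0,0,0],"rotation":[0,0,0]},{"gripper":255,"delta_pos":[0,0,0],"rotation":[0,0,0]},{"gripper":255,"delta_pos":[0,0,0],"rotation":[0,0,0]}]' 50
python3 -m crank '[{"gripper":255,"delta_pos":[0,-0.01,0],"rotation":[0,0,0]},{"gripper":255,"delta_pos":[0,-0.03,0],"rotation":[0,0,0]},{"gripper":255,"delta_pos":[0,-0.055,0],"rotation":[0,0,0]},{"gripper":255,"delta_pos":[0,-0.08,0],"rotation":[0,0,0]},{"gripper":255,"delta_pos":[0,-0.105,0],"rotation":[0,0,0]},{"gripper":255,"delta_pos":[0,-0.13,0],"rotation":[0,0,0]},{"gripper":255,"delta_pos":[0,-0.145,0],"rotation":[0,0,0]},{"gripper":255,"delta_pos":[0,-0.145,0],"rotation":[0,0,0]},{"gripper":255,"delta_pos":[0,-0.145,0],"rotation":[0,0,0]}]'
python3 - <<'E'
from h import *
go([.5238,.008,.2],22.7)
i=r.camera_info("wrist");save("wrist","w8")
E
```

```text
time_s: 10.85
ee_pos: [0.3587, 0.2616, 0.0556]
tool_rot: [[0.221, 0.001, 0.975], [-0.975, -0.0, 0.221], [0.0, -1.0, 0.001]]
contact_force: [-0.5, -0.0, -0.0]
gripper_width: 0.0857
time_s: 11.68
ee_pos: [0.3587, 0.2617, 0.056]
tool_rot: [[0.222, 0.001, 0.975], [-0.975, 0.0, 0.222], [0.0, -1.0, 0.001]]
contact_force: [-2.3, -0.5, 6.6]
gripper_width: 0.0129
time_s: 12.43
ee_pos: [0.3587, 0.2618, 0.2008]
tool_rot: [[0.222, 0.002, 0.975], [-0.975, 0.001, 0.222], [-0.0, -1.0, 0.002]]
contact_force: [-0.2, -0.2, -3.4]
gripper_width: 0.0131
delta [0.2841 0.001  0.1047] rot [array([-0.1, -9.9,  0. ]), array([ -0. , 170.1,  -0.2])] q6 1.8 ee [0.3587 0.2618 0.2008]
```

View pics/w8.png

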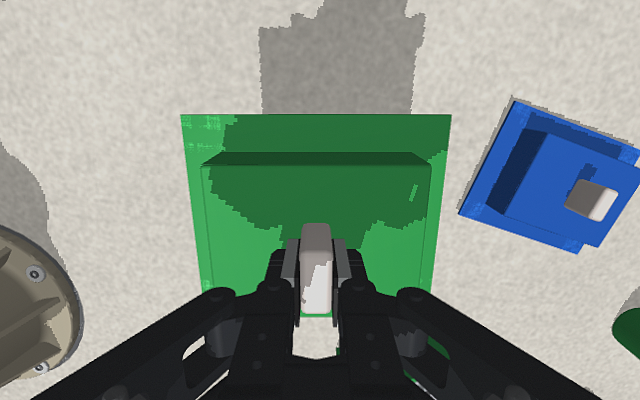

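```bash
python3 -m crank '[{"gripper":255,"delta_pos":[0.012,0,0.004],"rotation":[0,0,0]},{"gripper":255,"delta_pos":[0.035,0,0.013],"rotation":[0,-1,0]},{"gripper":255,"delta_pos":[0.065,0,0.024],"rotation":[0,-2,0]},{"gripper":255,"delta_pos":[0.095,0,0.035],"rotation":[0,-3,0]},{"gripper":255,"delta_pos":[0.125,0,0.046],"rotation":[0,-4,0]},{"gripper":255,"delta_pos":[0.155,0,0.057],"rotation":[0,-5,0]},{"gripper":255,"delta_pos":[0.185,0,0.068],"rotation":[0,-6,0]},{"gripper":255,"delta_pos":[0.215,0,0.079],"rotation":[0,-7,0]},{"gripper":255,"delta_pos":[0.245,0,0.09],"rotation":[0,-8,0]},{"gripper":255,"delta_pos":[0.267,0,0.098],"rotation":[0,-9,0]},{"gripper":255,"delta_pos":[0.28,0,0.103],"rotation":[0,-9.8,0]},{"gripper":255,"delta_pos":[0.284,0,0.105],"rotation":[0,-9.8,0]}]'
python3 -m crank '[{"gripper":255,"delta_pos":[0,0,0],"rotation":[0,0,0]},{"gripper":255,"delta_pos":[0,0,0],"rotation":[0,0,0]}]'
python3 - <<'E'
from h import *
go([.5238,.008,.11],22.7);save("wrist","w9")
E
```

```text
time_s: 13.48
ee_pos: [0.5234, 0.0057, 0.1973]
tool_rot: [[0.382, -0.003, 0.924], [-0.924, -0.0, 0.382], [-0.001, -1.0, -0.003]]
contact_force: [-0.3, 0.5, -2.9]
gripper_width: 0.013
time_s: 13.65
ee_pos: [0.522, 0.006, 0.1954]
tool_rot: [[0.381, -0.007, 0.924], [-0.924, 0.0, 0.381], [-0.003, -1.0, -0.006]]
contact_force: [0.1, 0.4, -2.7]
gripper_width: 0.0134
delta [-0.0009  0.0854  0.0029] rot [array([ 0.4, -0.3, -0.2]), array([  0.3, 179.7,   0.6])] q6 1.04 ee [0.522  0.006  0.1954]
```

```bash
python3 -m crank '[{"gripper":255,"delta_pos":[-0.001,0.01,0.003],"rotation":[0.4,-0.3,-0.2]},{"gripper":255,"delta_pos":[-0.001,0.025,0.003],"rotation":[0.4,-0.3,-0.2]},{"gripper":255,"delta_pos":[-0.001,0.04,0.003],"rotation":[0.4,-0.3,-0.2]},{"gripper":255,"delta_pos":[-0.001,0.054,0.003],"rotation":[0.4,-0.3,-0.2]},{"gripper":255,"delta_pos":[-0.001,0.064,0.003],"rotation":[0.4,-0.3,-0.2]},{"gripper":255,"delta_pos":[-0.001,0.07,0.003],"rotation":[0.4,-0.3,-0.2]},{"gripper":255,"delta_pos":[-0.001,0.07,0.003],"rotation":[0.4,-0.3,-0.2]},{"gripper":255,"delta_pos":[-0.001,0.07,0.003],"rotation":[0.4,-0.3,-0.2]}]'
python3 - <<'E'
from h import *
go([.5238,.008,.11],22.7);save("wrist","w10");save("side","s10")
E
```

```text
time_s: 14.37
ee_pos: [0.5238, 0.009, 0.1261]
tool_rot: [[0.388, 0.001, 0.922], [-0.922, -0.0, 0.388], [0.001, -1.0, 0.001]]
contact_force: [0.4, -0.3, -2.9]
gripper_width: 0.0133
delta [ 0.0009  0.0161 -0.0004] rot [array([-0.1,  0.1,  0. ]), array([ 1.000e-01, -1.799e+02,  1.000e-01])] q6 1.04 ee [0.5238 0.009  0.1261]
```

View pics/s10.png

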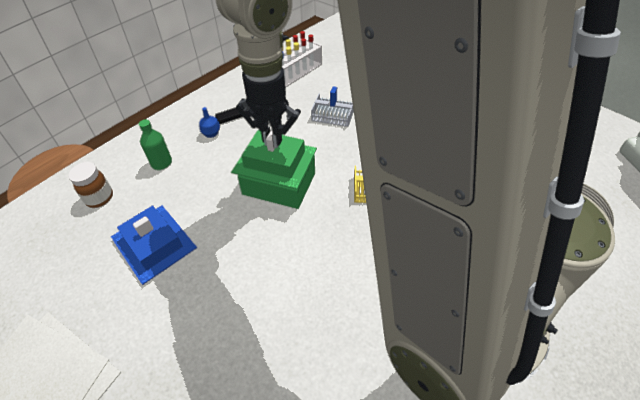

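The lid hangs just above the dish, aligned with it, at about (272,160). I'll lower it and creep onto the rim.

```bash
python3 -m crank '[{"gripper":255,"delta_pos":[0.001,0.004,0],"rotation":[0,0,0]},{"gripper":255,"delta_pos":[0.001,0.008,0],"rotation":[0,0,0]},{"gripper":255,"delta_pos":[0.001,0.011,0],"rotation":[0,0,0]},{"gripper":255,"delta_pos":[0.001,0.013,0],"rotation":[0,0,0]},{"gripper":255,"delta_pos":[0.001,0.015,0],"rotation":[0,0,0]},{"gripper":255,"delta_pos":[0.001,0.016,0],"rotation":[0,0,0]},{"gripper":255,"delta_pos":[0.001,0.016,0],"rotation":[0,0,0]},{"gripper":255,"delta_pos":[0.001,0.016,0],"rotation":[0,0,0]}]'
python3 -m crank '[{"gripper":255,"delta_pos":[0,0.001,0],"rotation":[0,0,0]},{"gripper":255,"delta_pos":[0,0.001,0],"rotation":[0,0,0]},{"gripper":255,"delta_pos":[0,0.001,0],"rotation":[0,0,0]}]'
```

```text
time_s: 15.13
ee_pos: [0.525, 0.0077, 0.1107]
tool_rot: [[0.387, 0.003, 0.922], [-0.922, -0.0, 0.387], [0.001, -1.0, 0.002]]
contact_force: [-0.2, -0.0, -1.4]
gripper_width: 0.0134
time_s: 15.38
ee_pos: [0.5253, 0.0077, 0.1101]
tool_rot: [[0.387, 0.003, 0.922], [-0.922, -0.0, 0.387], [0.002, -1.0, 0.003]]
contact_force: [0.2, 0.1, -0.2]
gripper_width: 0.013
```

```bash
python3 -m crank '[{"gripper":255,"delta_pos":[0,0.001,0],"rotation":[0,0,0]},{"gripper":255,"delta_pos":[0,0.0015,0],"rotation":[0,0,0]},{"gripper":255,"delta_pos":[0,0.0015,0],"rotation":[0,0,0]}]'
python3 -m crank '[{"gripper":130,"delta_pos":[0,0,0],"rotation":[0,0,0]},{"gripper":130,"delta_pos":[0,0,0],"rotation":[0,0,0]},{"gripper":130,"delta_pos":[0,0,0],"rotation":[0,0,0]},{"gripper":130,"delta_pos":[0,0,0],"rotation":[0,0,0]},{"gripper":130,"delta_pos":[0,0,0],"rotation":[0,0,0]},{"gripper":130,"delta_pos":[0,0,0],"rotation":[0,0,0]}]'
python3 -m crank '[{"gripper":130,"delta_pos":[0,-0.01,0],"rotation":[0,0,0]},{"gripper":130,"delta_pos":[0,-0.03,0],"rotation":[0,0,0]},{"gripper":130,"delta_pos":[0,-0.06,0],"rotation":[0,0,0]},{"gripper":130,"delta_pos":[0,-0.09,0],"rotation":[0,0,0]},{"gripper":130,"delta_pos":[0,-0.12,0],"rotation":[0,0,0]},{"gripper":130,"delta_pos":[0,-0.15,0],"rotation":[0,0,0]},{"gripper":130,"delta_pos":[0,-0.16,0],"rotation":[0,0,0]},{"gripper":130,"delta_pos":[0,-0.16,0],"rotation":[0,0,0]}]'
python3 - <<'E'
from h import *
a=save("wrist","w11");b=save("side","s11")
c=cv2.resize(b[100:240,180:380],None,fx=2.8,fy=2.1);d=a[60:340,120:520]
c=cv2.resize(b[110:230,190:360],(400,282));d=cv2.resize(a[60:340,120:520],(400,282))
cv2.imwrite("pics/f11.png",np.hstack([c,d])[:,:,::-1])
E
```

```text
time_s: 15.63
ee_pos: [0.5254, 0.0077, 0.11]
tool_rot: [[0.387, 0.005, 0.922], [-0.922, -0.001, 0.387], [0.002, -1.0, 0.004]]
contact_force: [-3.4, 0.2, 8.8]
gripper_width: 0.0131
time_s: 16.13
ee_pos: [0.5254, 0.0077, 0.1099]
tool_rot: [[0.387, 0.004, 0.922], [-0.922, -0.001, 0.387], [0.002, -1.0, 0.004]]
contact_force: [-0.1, 0.1, 0.4]
gripper_width: 0.0419
time_s: 16.8
ee_pos: [0.5264, 0.0076, 0.2738]
tool_rot: [[0.387, 0.011, 0.922], [-0.922, -0.002, 0.387], [0.006, -1.0, 0.009]]
contact_force: [0.9, -0.0, -0.3]
gripper_width: 0.0414
```

Run:
```python
from h import *
i=r.camera_info("wrist");im=cv2.imread("pics/w11.png").astype(int)
m=((im[:,:,1]>1.35*im[:,:,2])&(im[:,:,1]>1.35*im[:,:,0])).astype(np.uint8)
_,l,st,_=cv2.connectedComponentsWithStats(m);k=l[200:215,255:270].ravel();k=1+st[1:,4].argmax();print(st[k]);ys,xs=np.where(l==k)
h=cv2.convexHull(np.c_[xs,ys].astype(np.int32))[:,0]
for z in(.057,.065,.073):
  w=np.array([atz("wrist",p,z,i)[:2] for p in h]);print(z,cv2.minAreaRect((w*1000).astype(np.float32)))
for c in("wrist","side"):
  for d in r.tip_of(c,"lid_green_mid"): print(c,np.round(d["position"],1),round(d["confidence"],2),atz(c,d["position"],.0955))
state()
```

```text
[  240   102   147   115 15404]
0.057 ((522.6268310546875, 6.6021575927734375), (154.31968688964844, 128.601318359375), 22.777917861938477)
0.065 ((522.000732421875, 8.182456970214844), (150.84954833984375, 125.70951080322266), 22.777921676635742)
0.073 ((521.3745727539062, 9.76275634765625), (147.37950134277344, 122.81771850585938), 22.777917861938477)
wrist [313.9 166.8] 0.9 [0.52127139 0.01039295 0.0955    ]
side [272.8 153. ] 0.84 [0.52782729 0.00882601 0.0955    ]
17.0 [0.5238 0.0079 0.2682] F [ 0.2  0.1 -0.3] w 0.0419
```

The flange sits level at rim height, 62–65 mm, and is centred on the dish at 22.8°. The gripper is clear.

```bash
python3 -c "
from bench import r
print(r.close_job())"
```

```text
the job is handed in; nothing more can be done
None
```

I set the green-handled steel rack on the dish floor and closed the dish with the green lid. The job is handed in at about 17 s of the 69 s allowed. I left the blue, red and yellow pieces alone.

- **Rack:** it touched the floor at the predicted height (TCP 58.8 mm, with contact force at about 9 N). I viewed a wrist picture after release, and it showed the rack upright and clear of all four walls.
- **Lid:** it seated at the predicted height (TCP 110 mm, about 9 N). After release, the outline in the wrist picture matched the flange size at rim height (62–65 mm). It was centred within a few mm of the dish and at the same angle (22.8° against 22.7°).
- **Not checked by eye:** the viewer's picture limit stopped me viewing the last picture of the closed dish. The lid check therefore rests on the measurements alone. The network's lid position from the wrist and side cameras differed by about 7 mm; both agree with a seated lid.

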